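# Lay the cold chisel on the tall notched rest

### The arm

A 6-joint arm with a two-finger parallel gripper is mounted at the origin on a cart in front of the work surface, level with it; the furniture and walls round the work are solid. World frame = base frame: x ahead of the robot, y to its left, z up, the work surface at z = 0. Lengths are in m, angles in rad, forces in N, time in s.
With the tool pointing down it reaches from about 0.325 to 0.85 m from the base axis. Payload 4.4 kg.
Tool frame: the origin (TCP) lies between the finger pads; the fingertips stand 8 mm ahead of it and the grasp point (between the pads) lies 11 mm behind it (arm.finger_overhang is the distance from the TCP to the fingertips, in m); z points along the fingers, y is the line along which they close (so a half turn about z gives the same grasp; the last joint's range is limited). The gripper opens to 94 mm and grips with 3 to 60 N. Pads are 16 mm wide; open, the fingers measure 119 mm over their backs; the gripper's body (75 mm by 177 mm) begins 78 mm behind the grasp point.
Start: joints at [-1.379, 0.207, 1.542, -0, 1.393, -0.15], TCP at [0.193, -0.542, 0.213] pointing down, gripper open.
Joint ranges: [-2.73, 2.73], [-0.86, 2.22], [0.23, 2.46], [-1.11, 4.25], [0.08, 2.63], [-2.82, 2.82]. Speed limits (rad/s): [2.79, 2.79, 3.14, 3.14, 3.14, 3.14].

### API

Orientations are given as a rotation vector (axis times angle).
In Python, from plant import arm gives the robot as it stands.
- The arm moves only by the tool play_rows, never from a script. Its argument "commands" is a list of rows, each a list of 7 numbers: the finger opening in mm, from 0 to 94, then the shift along the tool's x, y, z in units of 25 mm (1.0 is 25 mm), then the turn, a rotation vector about the tool's x, y, z in units of 5 degrees (1.0 is 5 degrees). In form: [[jaw, dx, dy, dz, ax, ay, az], ...]. A call has 1 to 10 rows; each row shifts and turns the commanded pose from where the row before left it, along the tool's axes as they then stand; what a row does not reach is not made up. A row lasts 1/10 s, in which the tool goes at most 50 mm and 8.59 degrees, less where a joint would pass 70% of its speed; a pose out of reach is approached as far as the arm can. A call is refused whole if a number of a shift passes 1 or a number of a turn 1, either way. A call with a gripper value outside its range is refused whole. The fingers move at their own pace and stop on an object; "force" is the grip in N (left out, the last holds). Time passes only in rows, so rows that do not move let the fingers close. It gives the time, the measured TCP pose, the force, the opening and the grip force at its end, in the units of the state.
- arm.get_state(): the state, without advancing time (a new reading comes with each control period).
- arm.capture(name): name is "scene" or "top"; returns (picture, depth): 420x560x3 uint8, red, green, blue; 420x560 float32, m along the optical axis (not along the pixel's ray), 0 where there is no reading.
- arm.calibration(name): a dict with "intrinsics" (3x3 intrinsics, pixels), "dist_coeffs" ([k1, k2, p1, p2, k3] as OpenCV has them; the pictures are not rectified), "extrinsics" (4x4, takes a point from world to camera coordinates). Camera axes: x right, y down, z forward; pixel columns grow to the right and rows downward; lengths in m; the calibration is good to about 2 mm. A picture is of the moment at which its call begins. calibration takes no time and is no camera call.
- arm.close_job(): hands the job in; it is judged then, once.
Trained networks look in the newest picture that a camera, given by its name, has taken for a name from the list of things; names that differ only in an ending like _2 or _b are one class to them, and where a whole thing is asked for, a point or a joint stands for the part that bears it (a point fixed in the world has none). Each returns a list of dicts, best first, with "conf" (0 to 1); they miss things now and then, are a little off and sometimes report something else, mostly with a low value. They report only what shows in the picture. A call takes as long as a camera call.
- arm.silhouettes(camera, name): "pixels" (420x560 bool, what is visible of it).
- arm.spot_point(camera, name): "position" ([x, y, z] in m, in the coordinates of the camera as it stood for that picture, good to about 4 mm: a listed point, or the origin of a listed thing).
The state is a dict: "clock": time; "q": joint angles; "joint_velocities": joint speeds; "tau": joint torques, N m; "tcp_pos": TCP position; "orientation": TCP orientation; "ft_force": force on the tool from outside, world axes, zero at the start; "ft_torque": the same for the moment, N m; "width": opening from 0.0 (shut) to 1.0 (fully open); "grasp_force": force on a finger pad.
Only numpy, scipy, OpenCV 4.12 (cv2) and the standard library are available. Lean on these libraries where they do the work, as an engineer would, in place of code of your own. Each camera call takes 0.05 s, during which the arm holds its last target. There are 200 camera calls.

### The job

The cold chisel's cutting edge is to be built up by welding, so it must lie up off the bench. Lay the chisel across the taller of the two steel rests, its thick shank down in both Y-shaped forks and the middle of the shank about midway between them; the blade may stick out at either end. Let go of it so that it lies there by itself.

Things in the scene. Friction and masses are not known exactly. Their poses are not given: they have to be found in the camera images.
- chisel_shank (a point): Loose cold chisel, dark grey steel, 155 mm long, under 0.3 kg, flat on the bench. Point: on its axis at mid-shank (balance point), 6.5 mm above the bench; grip across here. y runs along it, +y to the struck head: the six-sided shank, 16 mm wide and 13 high, spans y = -60 to +60 mm; then the blade, 19 mm wide, tapers to the edge at y = -95. z up as it lies.
- tall_rest_seat (a point): Taller of two fixed steel rests: plate 104 x 64 x 8 mm with two 10 mm upright bars at x = -32 and +32 mm, each ending in a Y fork, arms at 45 deg. x runs fork to fork, y across, z up. Point: midway, where the seated chisel's axis lies, 116 mm above the bench. Arm tips: 12 mm above the point, 48 mm apart in y. Fingers have 54 mm clear between forks, down to a tie bar 32 mm above the bench.
- low_rest_seat (a point): The lower rest, not to be used: like the tall one with the same axes, but this point is only 66 mm above the bench (its arm tips 78 mm). It stands left of the tall rest. Note the work lamp's head: it hangs 0.55 m above the welding jig, left of the work, in the way of an arm's elbow or wrist swung over there.

How it is judged:
At the end, for the whole second after the job is handed in: The chisel lies by itself in both forks of the tall rest: the middle of its shank within 20 mm along the rest, 10 mm across it and 10 mm in height of the seat point, its length within 10 degrees of the line through the forks, either way round (x of chisel_shank in the frame of tall_rest_seat between -0.02 and 0.02 m and y of chisel_shank in the frame of tall_rest_seat between -0.01 and 0.01 m and z of chisel_shank in the frame of tall_rest_seat between -0.01 and 0.01 m and angle between the y axis of chisel_shank and the x axis of tall_rest_seat, either way round below 0.175 rad); the robot touches nothing.
It also fails if it takes over 32 s, if anything falls off the work surface, if the arm or the gripper's body presses on something with over 40 N, if the wrist force passes 120 N, or if a joint passes its speed limit or range.

## Working session

There is one attempt and no reset: what is moved stays moved. The work goes in short steps, Python scripts to look and compute and a tool call to move; the robot and the scene stay as the last step left them, time stands still between calls to the robot, and variables do not carry over. Pictures are saved under pics/ and viewed, at most 10 in all, crops included, and the job is handed in when it is done.

Besides the shell and the picture viewer there is one more tool, called after "Call:" as a command line: name --pt "numbers of a row" for each row, then --argument value for the rest. play_rows: Moves the arm, as the interface text tells. Its arguments: {"type":"object","properties":{"commands":{"type":"array","items":{"type":"array","items":{"type":"number"}}},"force":{"type":"number"}},"required":["commands"]}

```bash
mkdir -p pics
cat > h.py <<'E'
import numpy as np, cv2
from plant import arm
def c2w(cam,p):
    E=np.array(arm.calibration(cam)["extrinsics"]); return E[:3,:3].T@(np.array(p)-E[:3,3])
def pix2w(cam,uv,d):
    c=arm.calibration(cam); n=cv2.undistortPoints(np.array(uv,float).reshape(-1,1,2),np.array(c["intrinsics"]),np.array(c["dist_coeffs"])).reshape(-1,2)
    P=np.c_[n,np.ones(len(n))]*np.array(d).reshape(-1,1)
    E=np.array(c["extrinsics"]); return (P-E[:3,3])@E[:3,:3]
E
python3 - <<'E'
from h import *
np.set_printoptions(precision=4,suppress=True)
print(arm.get_state())
ims=[]
for cam in("scene","top"):
    im,d=arm.capture(cam); cv2.imwrite(f"pics/{cam}0.png",im[...,::-1])
    print(cam,"cam at",c2w(cam,[0,0,0]))
    for n in("chisel_shank","tall_rest_seat","low_rest_seat"):
        for r in arm.spot_point(cam,n)[:3]: print(n,round(r["conf"],2),c2w(cam,r["position"]))
    for r in arm.silhouettes(cam,"chisel_shank")[:2]:
        m=r["pixels"]&(d>0); v,u=np.nonzero(m); W=pix2w(cam,np.c_[u,v],d[m])
        xy=W[:,:2].astype(np.float32); print("sil",round(r["conf"],2),m.sum(),u.mean(),v.mean(),cv2.minAreaRect(xy),np.percentile(W[:,2],[5,50,95]))
E
```

```text
{'clock': 0.0, 'q': array([-1.3785,  0.2074,  1.5429, -0.    ,  1.3935, -0.1505]), 'joint_velocities': array([ 0.0011,  0.0006,  0.0003,  0.0012, -0.0014,  0.0028]), 'tau': array([  0.0011, -37.0878, -28.1418,   0.07  ,   0.0359,  -0.0002]), 'tcp_pos': array([ 0.1931, -0.5408,  0.2123]), 'orientation': array([-3.0934, -0.5354,  0.0001]), 'ft_force': array([-0.7211,  0.2475, -0.217 ]), 'ft_torque': array([0.0181, 0.0005, 0.0401]), 'grasp_force': 0.0, 'width': 0.9995072740610452}
scene cam at [-0.1568 -0.7887  0.4349]
chisel_shank 0.9 [ 0.4144 -0.2967  0.0082]
tall_rest_seat 0.61 [ 0.5048 -0.3725  0.116 ]
low_rest_seat 0.63 [ 0.5162 -0.1767  0.0707]
sil 0.83 347 290.1095100864553 269.6541786743516 ((0.41644948720932007, -0.31166619062423706), (0.17437554895877838, 0.024561304599046707), 69.74856567382812) [0.0048 0.0105 0.0146]
top cam at [ 0.2737 -0.2721  0.9478]
chisel_shank 0.95 [ 0.4158 -0.3034  0.0076]
tall_rest_seat 0.77 [ 0.5061 -0.373   0.1179]
low_rest_seat 0.57 [ 0.5139 -0.1746  0.0667]
sil 0.8 533 305.6547842401501 242.86491557223263 ((0.4096960723400116, -0.3194478154182434), (0.15113207697868347, 0.015551291406154633), 69.7424087524414) [0.0075 0.0122 0.016 ]
```

Run:
```python
from h import *
im=cv2.imread("pics/top0.png"); K=arm.calibration("top")["intrinsics"];print(K)
cv2.imwrite("pics/top0c.png",cv2.resize(im[120:380,180:520],None,fx=2.3,fy=2.3,interpolation=cv2.INTER_CUBIC))
```

```text
[[485.37662486   0.         285.74965591]
 [  0.         485.37662486 206.58777061]
 [  0.           0.           1.        ]]
```

View pics/scene0.png

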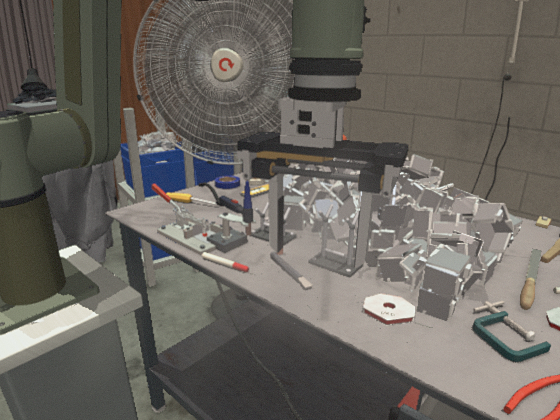

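View pics/top0c.png

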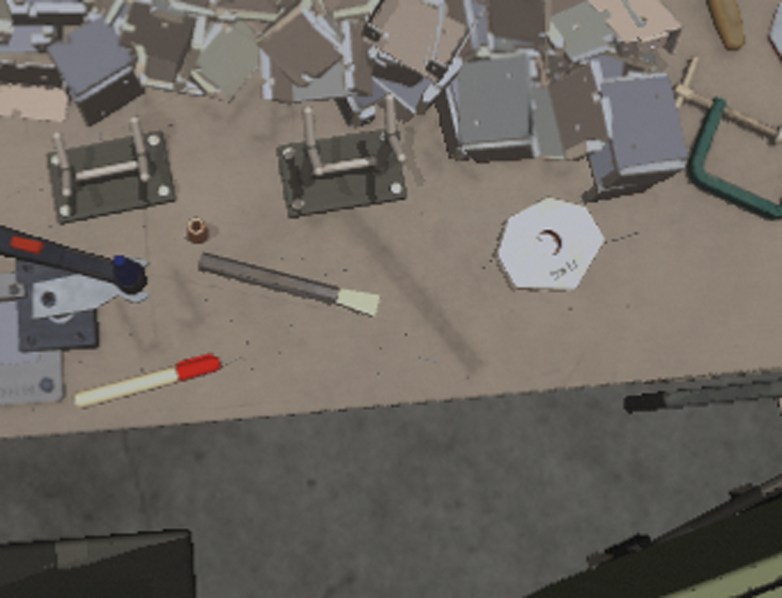

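Top crop: the chisel runs from its head at (200,262) to its light edge at (380,302). The tall rest is the right one, around (340,165); the low rest is at (110,175). Scrap sits behind both. Next I'll measure the axes.

```bash
cat > m.py <<'E'
from h import *
np.set_printoptions(precision=4,suppress=True)
im,d=arm.capture("top"); v,u=np.nonzero(d>0); W=pix2w("top",np.c_[u,v],d[v,u])
def rep(n,lo,hi,c,r):
    s=(W[:,2]>lo)&(W[:,2]<hi)&(np.hypot(W[:,0]-c[0],W[:,1]-c[1])<r); P=W[s]
    print(n,len(P),P.mean(0),cv2.minAreaRect(P[:,:2].astype(np.float32))); return P
P=rep("chisel",.006,.03,(.41,-.315),.1)
m=arm.silhouettes("top","chisel_shank")[0]["pixels"]&(d>0); vv,uu=np.nonzero(m); C=pix2w("top",np.c_[uu,vv],d[m]); 
vx,vy,x0,y0=cv2.fitLine(C[:,:2].astype(np.float32),cv2.DIST_L2,0,.01,.01).ravel(); a=np.array([vx,vy])*np.sign(vy); t=C[:,:2]@a
cen=np.array([x0,y0]); mid=(t.min()+t.max())/2-cen@a
print("chisel axis",a,np.degrees(np.arctan2(a[1],a[0])),"len",np.ptp(t),"mid shank by head",cen+a*(t.max()-.060-cen@a), "by edge",cen+a*(t.min()+.095-cen@a))
T=rep("tips",.100,.140,(.506,-.373),.06)
Q=np.round(T,3); print(Q[np.argsort(Q[:,1])][::max(1,len(Q)//40)])
B=rep("plate",.004,.012,(.506,-.373),.066)
for n in("tall_rest_seat","low_rest_seat","chisel_shank"):
    for r in arm.spot_point("top",n)[:1]: print(n,c2w("top",r["position"]))
E
python3 m.py
```

```text
chisel 1169 [ 0.4365 -0.3251  0.0111] ((0.43017521500587463, -0.3081969618797302), (0.1461033672094345, 0.1810712218284607), 14.198685646057129)
chisel axis [0.3322 0.9432] 70.599434 len 0.1568485912724728 mid shank by head [ 0.4153 -0.3009] by edge [ 0.4147 -0.3027]
tips 344 [ 0.5115 -0.3747  0.1156] ((0.5197047591209412, -0.37288445234298706), (0.09048251062631607, 0.07553938031196594), 4.4838361740112305)
[[ 0.479 -0.412  0.125]
 [ 0.505 -0.41   0.107]
 [ 0.521 -0.409  0.116]
 [ 0.482 -0.408  0.128]
 [ 0.511 -0.408  0.113]
 [ 0.497 -0.408  0.115]
 [ 0.477 -0.407  0.128]
 [ 0.482 -0.406  0.128]
 [ 0.487 -0.406  0.124]
 [ 0.516 -0.406  0.119]
 [ 0.513 -0.405  0.113]
 [ 0.501 -0.405  0.11 ]
 [ 0.505 -0.404  0.107]
 [ 0.518 -0.404  0.121]
 [ 0.522 -0.403  0.12 ]
 [ 0.497 -0.403  0.11 ]
 [ 0.518 -0.402  0.12 ]
 [ 0.502 -0.401  0.1  ]
 [ 0.53  -0.401  0.13 ]
 [ 0.561 -0.382  0.1  ]
 [ 0.566 -0.38   0.104]
 [ 0.552 -0.379  0.103]
 [ 0.553 -0.377  0.101]
 [ 0.559 -0.376  0.106]
 [ 0.557 -0.374  0.102]
 [ 0.502 -0.348  0.103]
 [ 0.474 -0.346  0.125]
 [ 0.513 -0.345  0.116]
 [ 0.508 -0.345  0.108]
 [ 0.502 -0.344  0.108]
 [ 0.506 -0.343  0.11 ]
 [ 0.515 -0.343  0.116]
 [ 0.523 -0.343  0.127]
 [ 0.503 -0.342  0.107]
 [ 0.484 -0.342  0.121]
 [ 0.513 -0.341  0.117]
 [ 0.511 -0.341  0.119]
 [ 0.507 -0.341  0.111]
 [ 0.52  -0.34   0.124]
 [ 0.491 -0.339  0.11 ]
 [ 0.514 -0.339  0.121]
 [ 0.511 -0.338  0.113]
 [ 0.519 -0.338  0.124]]
plate 1262 [ 0.4993 -0.3729  0.0086] ((0.5082679390907288, -0.3754118084907532), (0.11809077858924866, 0.11574424803256989), 72.89410400390625)
tall_rest_seat [ 0.5041 -0.375   0.1172]
low_rest_seat [ 0.5165 -0.176   0.0702]
chisel_shank [ 0.4168 -0.3058  0.007 ]
```

```bash
cat > c.py <<'E'
from h import *
np.set_printoptions(precision=3,suppress=True)
im,d=arm.capture("top"); v,u=np.nonzero(d>0); W=pix2w("top",np.c_[u,v],d[v,u])
np.save("W.npy",W)
T=W[(W[:,2]>.09)&(W[:,2]<.14)&(abs(W[:,0]-.5)<.032)&(abs(W[:,1]+.373)<.05)]
F=[T[T[:,1]<-.373],T[T[:,1]>-.373]]
for f in F:
    g=cv2.fitLine(f[:,:2].astype(np.float32),cv2.DIST_HUBER,0,.01,.01).ravel(); print(len(f),f[:,:2].min(0),f[:,:2].max(0),"dir deg",np.degrees(np.arctan(g[1]/g[0])),"pt",g[2:])
    for s in(-1,1):
        h=f[(f[:,0]-.502)*s>.01]; print(h.mean(0),h[h[:,2].argmax()])
# plate corners outline dir
B=W[(W[:,2]>.005)&(W[:,2]<.011)&(abs(W[:,0]-.5)<.06)&(abs(W[:,1]+.373)<.065)]
q=cv2.inRange(im[...,::-1],(0,0,0),(255,255,255))
def foot(n,c,yaw,hy,hx,lo):
    a=np.radians(yaw); x=np.array([np.cos(a),np.sin(a)]); y=np.array([x[1],-x[0]])
    r=W[:,:2]-c; s=(abs(r@x)<hx)&(abs(r@y)<hy)&(W[:,2]>lo)&(W[:,2]<.4); print(n,s.sum(),W[s][:,2].max() if s.any() else 0, W[s][::max(1,s.sum()//5)][:6] if s.any() else "")
U=np.array([.943,-.332]); V=np.array([.332,.943]); c=np.array([.415,-.303])
foot("body at centre",c,70.6,.092,.041,.08)
foot("body at +30",c+.03*V,70.6,.092,.041,.08)
foot("body drag",c+.03*V-.04*U,70.6,.092,.041,.08)
foot("body regrasp",c-.04*U,70.6,.092,.041,.08)
foot("fingers +30",c+.03*V,70.6,.04,.015,.006)
foot("fingers drag",c+.03*V-.04*U,70.6,.04,.015,.006)
foot("fing regrasp",c-.04*U,70.6,.04,.015,.006)
foot("body seat",np.array([.503,-.374]),97,.1,.05,.15)
print(arm.get_state()["clock"])
E
python3 c.py
```

```text
153 [ 0.477 -0.412] [ 0.532 -0.401] dir deg 4.3597617 pt [ 0.506 -0.406]
[ 0.484 -0.407  0.125] [ 0.478 -0.407  0.13 ]
[ 0.522 -0.405  0.121] [ 0.53  -0.402  0.131]
147 [ 0.473 -0.348] [ 0.527 -0.337] dir deg 4.350033 pt [ 0.502 -0.342]
[ 0.482 -0.343  0.123] [ 0.477 -0.344  0.13 ]
[ 0.519 -0.34   0.123] [ 0.524 -0.34   0.13 ]
body at centre 64 0.12978072683365152 [[ 0.5   -0.337  0.105]
 [ 0.493 -0.343  0.114]
 [ 0.491 -0.339  0.11 ]
 [ 0.486 -0.34   0.117]
 [ 0.479 -0.344  0.126]
 [ 0.474 -0.342  0.125]]
body at +30 21 0.11549716400379512 [[ 0.5   -0.337  0.105]
 [ 0.497 -0.34   0.108]
 [ 0.495 -0.34   0.108]
 [ 0.493 -0.34   0.111]
 [ 0.491 -0.339  0.11 ]
 [ 0.495 -0.341  0.082]]
body drag 0 0 
body regrasp 0 0 
fingers +30 115 0.018568421424920756 [[ 0.435 -0.263  0.012]
 [ 0.43  -0.284  0.007]
 [ 0.425 -0.272  0.015]
 [ 0.422 -0.287  0.015]
 [ 0.42  -0.273  0.012]]
fingers drag 84 0.018568421424920756 [[ 0.428 -0.26   0.015]
 [ 0.424 -0.272  0.014]
 [ 0.421 -0.281  0.013]
 [ 0.418 -0.287  0.014]
 [ 0.358 -0.252  0.006]
 [ 0.35  -0.252  0.014]]
fing regrasp 65 0.016922188504083967 [[ 0.418 -0.289  0.016]
 [ 0.415 -0.29   0.01 ]
 [ 0.412 -0.294  0.012]
 [ 0.411 -0.294  0.009]
 [ 0.409 -0.302  0.006]]
body seat 10 0.1552776078849134 [[ 0.605 -0.405  0.154]
 [ 0.602 -0.403  0.154]
 [ 0.599 -0.401  0.151]
 [ 0.595 -0.397  0.153]
 [ 0.59  -0.394  0.155]]
0.8
```

Call:
play_rows --pt "40 1 -0.58 0 0 0 0" --pt "40 1 -0.58 0 0 0 0" --pt "40 1 -0.58 0 0 0 0" --pt "40 1 -0.58 0 0 0 0" --pt "40 1 -0.58 0 0 0 0" --pt "40 1 -0.58 0 0 0 0" --pt "40 1 -0.58 0 0 0 0" --pt "40 1 -0.58 0 0 0 0" --pt "40 1 -0.58 0 0 0 0" --pt "40 1 -0.58 0 0 0 0" --force 50

```text
clock: 1.8
tcp_pos: [0.3807, -0.32, 0.2136]
orientation: [3.095, 0.536, 0.0]
ft_force: [0.0, 0.6, 0.1]
width: 0.423
grasp_force: 0.0
```

Call:
play_rows --pt "40 0.86 -0.49 0 0 0 -1" --pt "40 0.86 -0.49 0 0 0 0" --pt "40 0.86 -0.49 0 0 0 0" --pt "40 0 0 0 0 0 -1" --pt "40 0 0 0 0 0 -1" --pt "40 0 0 0 0 0 -1" --pt "40 0 0 0 0 0 -1" --pt "40 0 0 0 0 0 -1" --pt "40 0 0 0 0 0 -1" --pt "40 0 0 0 0 0 -1"

```text
clock: 2.8
tcp_pos: [0.425, -0.262, 0.2135]
orientation: [2.723, 1.567, 0.0]
ft_force: [0.3, 0.3, 0.5]
width: 0.425
grasp_force: 0.0
```

Call:
play_rows --pt "40 0 0 0 0 0 -1" --pt "40 0 0 0 0 0 -1" --pt "40 0 0 0 0 0 -0.2" --pt "40 0 0 0 0 0 0" --pt "40 0 0 0 0 0 0"

```text
clock: 3.3
tcp_pos: [0.425, -0.262, 0.2135]
orientation: [2.564, 1.815, 0.0]
ft_force: [0.2, -0.6, -0.8]
width: 0.427
grasp_force: 0.0
```

```bash
cat > s.py <<'E'
import sys; from h import *
from scipy.spatial.transform import Rotation as R
np.set_printoptions(precision=4,suppress=True)
s=arm.get_state(); M=R.from_rotvec(s["orientation"]).as_matrix()
print(s["clock"],s["tcp_pos"],"yaw",np.degrees(np.arctan2(M[1,0],M[0,0])),"z",M[:,2],s["width"]*94,s["grasp_force"],s["ft_force"],s["q"])
if len(sys.argv)>3: print("to target, tool units",M.T@(np.array(sys.argv[1:4],float)-s["tcp_pos"])/.025)
E
python3 s.py .428 -.264 .011
```

```text
3.3 [ 0.425  -0.262   0.2135] yaw 70.5762939327215 z [ 0.0001 -0.     -1.    ] 40.122734230427156 0.0 [ 0.2021 -0.6061 -0.7724] [-0.726   0.0444  1.7232  0.      1.374  -0.387 ]
to target, tool units [-0.0353  0.1386  8.0993]
```

Call:
play_rows --pt "40 0 0.14 1 0 0 0" --pt "40 0 0 1 0 0 0" --pt "40 0 0 1 0 0 0" --pt "40 0 0 1 0 0 0" --pt "40 0 0 1 0 0 0" --pt "40 0 0 1 0 0 0" --pt "40 0 0 0.8 0 0 0" --pt "40 0 0 0.5 0 0 0" --pt "40 0 0 0 0 0 0"

```text
clock: 4.2
tcp_pos: [0.427, -0.2621, 0.0292]
orientation: [-2.561, -1.813, 0.001]
ft_force: [0.8, -0.5, -0.1]
width: 0.425
grasp_force: 0.0
```

```bash
python3 s.py .428 -.264 .011
python3 - <<'E'
from h import *
for c in("scene","top"):
    im,d=arm.capture(c)
    for r in arm.spot_point(c,"chisel_shank")[:1]: print(c,r["conf"],c2w(c,r["position"]))
    if c=="scene": cv2.imwrite("pics/s1.png",cv2.resize(im[150:320,180:420,::-1],None,fx=3,fy=3))
E
```

```text
4.2 [ 0.427  -0.2621  0.0292] yaw 70.60794463234234 z [-0.003   0.0027 -1.    ] 39.99161644576756 0.0 [ 0.8356 -0.541  -0.1487] [-0.7234  0.2927  1.8657 -0.      0.9872 -0.3849]
to target, tool units [-0.0604  0.0653  0.7282]
scene 0.65 [ 0.41471512 -0.2977487   0.00465296]
top 0.84 [ 0.41538516 -0.30123776  0.00564898]
```

View pics/s1.png

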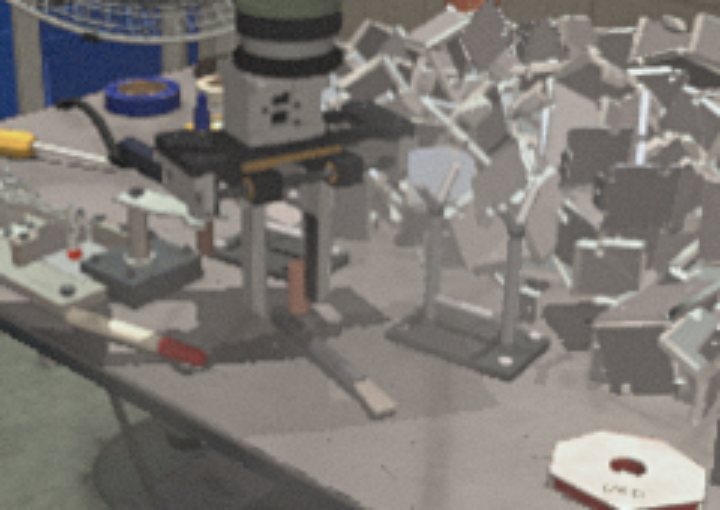

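The crop shows the shank passing between the fingers near (290,320), and the gripper body is clear of the fork. I'll lower, close and drag the chisel away from the rest.

Call:
play_rows --pt "40 0 0 0.4 0 0 0" --pt "40 0 0 0.32 0 0 0" --pt "0 0 0 0 0 0 0" --pt "0 0 0 0 0 0 0" --pt "0 0 0 0 0 0 0" --pt "0 0 0 0 0 0 0" --pt "0 0 0 0 0 0 0" --force 40

```text
clock: 5.1
tcp_pos: [0.4285, -0.2633, 0.0131]
orientation: [2.563, 1.816, 0.0]
ft_force: [-0.3, -0.6, -1.0]
width: 0.137
grasp_force: 40.0
```

```bash
python3 s.py .428 -.264 .011
```

```text
5.1 [ 0.4285 -0.2633  0.0131] yaw 70.64343950969105 z [ 0.0005 -0.0004 -1.    ] 12.904996556829788 40.001821517944336 [-0.308  -0.5754 -0.958 ] [-0.7233  0.3217  1.8705  0.0001  0.9487 -0.3855]
to target, tool units [-0.0326 -0.0093  0.0851]
```

Call:
play_rows --pt "0 0 -0.2 -0.04 0 0 0" --pt "0 0 -0.3 0 0 0 0" --pt "0 0 -0.4 0 0 0 0" --pt "0 0 -0.35 0 0 0 0" --pt "0 0 -0.15 0 0 0 0" --pt "0 0 0 0 0 0 0" --pt "34 0 0 0 0 0 0" --pt "34 0 0 0 0 0 0" --pt "34 0 0 0 0 0 0"

```text
clock: 6.0
tcp_pos: [0.3958, -0.252, 0.0143]
orientation: [2.562, 1.816, 0.0]
ft_force: [0.1, -0.5, -0.4]
width: 0.347
grasp_force: 0.0
```

```bash
python3 s.py
cat > k.py <<'E'
from h import *
for c in("scene","top"):
    im,d=arm.capture(c)
    for r in arm.spot_point(c,"chisel_shank")[:1]: print(c,r["conf"],c2w(c,r["position"]))
    for r in arm.silhouettes(c,"chisel_shank")[:1]:
        m=r["pixels"]&(d>0);v,u=np.nonzero(m);W=pix2w(c,np.c_[u,v],d[m])
        if c=="top":W=W[W[:,2]<.2]
        g=cv2.fitLine(W[:,:2].astype(np.float32),cv2.DIST_HUBER,0,.01,.01).ravel();a=g[:2]*np.sign(g[1]);t=W[:,:2]@a-g[2:]@a
        print(" sil",m.sum(),"deg",np.degrees(np.arctan2(a[1],a[0])),"len",np.ptp(t),"mid by edge",g[2:]+a*(t.min()+.095),"by head",g[2:]+a*(t.max()-.06))
E
python3 k.py
```

```text
6.0 [ 0.3958 -0.252   0.0143] yaw 70.64922574575618 z [ 0.0008 -0.0007 -1.    ] 32.594923487661504 0.0 [ 0.0719 -0.5183 -0.422 ] [-0.7517  0.2599  1.9524  0.      0.9283 -0.414 ]
scene 0.83 [ 0.3803479  -0.28793682  0.0060676 ]
 sil 351 deg 70.601585 len 0.17186590881677577 mid by edge [ 0.37755202 -0.28956572] by head [ 0.38315377 -0.27365726]
top 0.96 [ 0.37983378 -0.29038856  0.00866301]
 sil 377 deg 70.711296 len 0.0946440898275995 mid by edge [ 0.37974267 -0.29148654] by head [ 0.35980541 -0.34845444]
```

Call:
play_rows --pt "34 -0.6 0 0 0 0 0" --pt "34 -0.6 0 0 0 0 0" --pt "34 -0.41 0 0.1 0 0 0" --pt "34 0 0 0 0 0 0" --pt "0 0 0 0 0 0 0" --pt "0 0 0 0 0 0 0" --pt "0 0 0 0 0 0 0" --pt "0 0 0 0 0 0 0" --pt "0 0 0 0 0 0 0" --force 45

```text
clock: 7.2
tcp_pos: [0.3818, -0.2891, 0.0113]
orientation: [-2.562, -1.817, 0.0]
ft_force: [-0.8, -0.5, 0.0]
width: 0.135
grasp_force: 45.0
```

Call:
play_rows --pt "0 0 0 -0.4 0 0 0" --pt "0 0 0 -0.8 0 0 0" --pt "0 0 0 -1 0 0 0" --pt "0 0 0 -1 0 0 0" --pt "0 0 0 -1 0 0 0" --pt "0 0 0 -1 0 0 0" --pt "0 0 0 -1 0 0 0" --pt "0 0 0 -0.6 0 0 0" --pt "0 0 0 -0.2 0 0 0" --pt "0 0 0 0 0 0 0"

```text
clock: 8.2
tcp_pos: [0.3822, -0.2897, 0.1873]
orientation: [2.562, 1.815, 0.0]
ft_force: [0.2, -0.6, -2.0]
width: 0.134
grasp_force: 45.0
```

```bash
python3 s.py .5025 -.3735 .175; python3 k.py
python3 - <<'E'
from h import *
im,d=arm.capture("scene"); cv2.imwrite("pics/s2.png",cv2.resize(im[130:320,180:420,::-1],None,fx=3,fy=3))
E
```

```text
8.2 [ 0.3822 -0.2897  0.1873] yaw 70.64810835019372 z [ 0.0012 -0.0012 -1.    ] 12.630692301620956 44.9952757358551 [ 0.2023 -0.6341 -1.9693] [-0.8293  0.0246  1.7999  0.0001  1.3154 -0.4916]
to target, tool units [-1.5683  5.6498  0.5011]
scene 0.53 [ 0.38191818 -0.28552188  0.18453853]
 sil 287 deg 70.73058 len 0.3760284696721087 mid by edge [ 0.37714653 -0.29049687] by head [ 0.45008825 -0.08185103]
 sil 274 deg 70.7019 len 0.16624430280383573 mid by edge [ 0.37613465 -0.30091623] by head [ 0.3798507  -0.29030372]
```

View pics/s2.png

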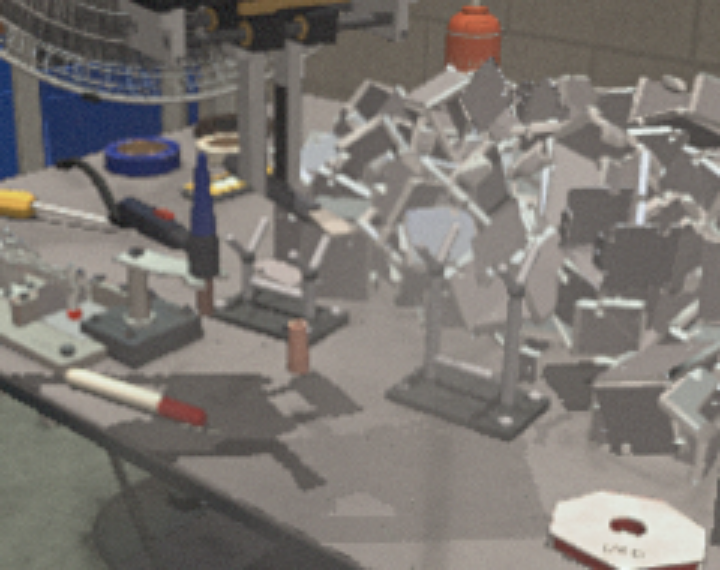

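Call:
play_rows --pt "0 -0.2 0.5 0 0 0 -0.5" --pt "0 -0.2 0.9 0 0 0 0" --pt "0 -0.3 0.9 0 0 0 0" --pt "0 -0.3 0.9 0 0 0 0" --pt "0 -0.2 0.9 0 0 0 0" --pt "0 -0.2 0.8 0 0 0 0" --pt "0 -0.1 0.5 0 0 0 0" --pt "0 0 0 0 0 0 -0.8" --pt "0 0 0 0 0 0 -0.9" --pt "0 0 0 0 0 0 -0.9"

```text
clock: 9.55
tcp_pos: [0.4997, -0.3648, 0.1854]
orientation: [-2.29, -2.148, 0.0]
ft_force: [0.1, 0.0, -2.1]
width: 0.134
grasp_force: 45.0
```

Call:
play_rows --pt "0 0 0 0 0 0 -0.9" --pt "0 0 0 0 0 0 -0.73" --pt "0 0 0 0 0 0 0" --pt "0 0 0 0 0 0 0"

```text
clock: 9.95
tcp_pos: [0.4997, -0.3649, 0.1859]
orientation: [-2.138, -2.301, -0.0]
ft_force: [-0.9, 0.1, -1.9]
width: 0.136
grasp_force: 45.0
```

```bash
python3 s.py .5025 -.3735 .120; python3 k.py
python3 - <<'E'
from h import *
im,d=arm.capture("scene"); cv2.imwrite("pics/s3.png",cv2.resize(im[130:320,220:460,::-1],None,fx=3,fy=3))
for c in("scene","top"):
    if c=="top": arm.capture(c)
    for r in arm.spot_point(c,"tall_rest_seat")[:1]: print(c,r["conf"],c2w(c,r["position"]))
E
```

```text
9.95 [ 0.4997 -0.3649  0.1859] yaw 94.2096901344471 z [-0.0007  0.0007 -1.    ] 12.796646060160748 44.99511480331421 [-0.9411  0.1088 -1.8695] [-0.7705  0.3207  1.4571  0.      1.3647 -0.844 ]
to target, tool units [-0.3541  0.0885  2.6344]
scene 0.59 [ 0.4996739  -0.36180875  0.18221607]
 sil 357 deg 94.25359 len 0.20769124468303035 mid by edge [ 0.49505719 -0.36616388] by head [ 0.49114902 -0.31361777]
 sil 265 deg 93.315094 len 0.14512480837744102 mid by edge [ 0.50056774 -0.38459294] by head [ 0.50113879 -0.39445161]
scene 0.86 [ 0.5047882  -0.37505303  0.11453459]
```

View pics/s3.png

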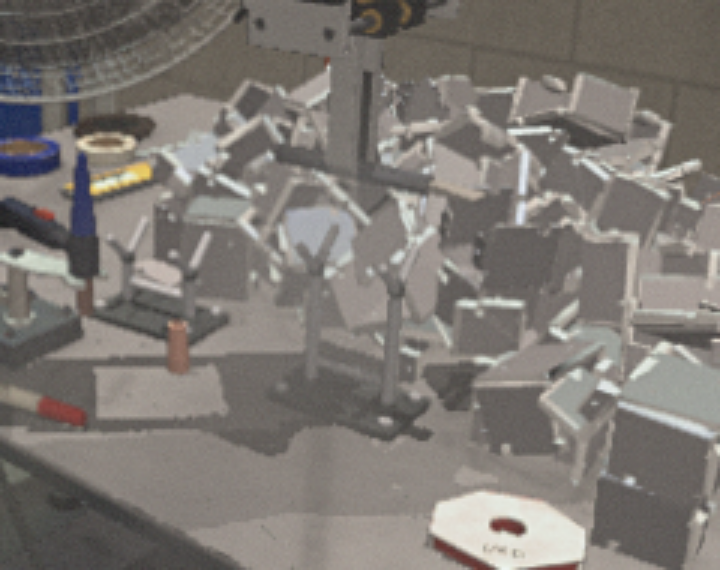

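The chisel is level above the tall rest (forks at crop (315,250) and (400,275)). I'll correct sideways and lower it.

Call:
play_rows --pt "0 -0.35 0.1 0 0 0 0" --pt "0 0 0 0.6 0 0 0" --pt "0 0 0 0.7 0 0 0" --pt "0 0 0 0.5 0 0 0" --pt "0 0 0 0.3 0 0 0" --pt "0 0 0 0.1 0 0 0" --pt "0 0 0 0 0 0 0" --pt "0 0 0 0 0 0 0"

```text
clock: 11.25
tcp_pos: [0.5035, -0.374, 0.1322]
orientation: [2.136, 2.302, -0.0]
ft_force: [0.2, 0.2, -1.4]
width: 0.138
grasp_force: 45.0
```

```bash
python3 s.py .5025 -.3735 .120
python3 - <<'E'
from h import *
im,d=arm.capture("scene"); cv2.imwrite("pics/s4.png",cv2.resize(im[150:290,260:420,::-1],None,fx=4,fy=4))
E
```

```text
11.25 [ 0.5035 -0.374   0.1322] yaw 94.29511894275 z [ 0.001 -0.001 -1.   ] 12.979705716107306 44.99541878700256 [ 0.1683  0.2418 -1.4156] [-0.7767  0.3866  1.4854 -0.      1.2681 -0.8517]
to target, tool units [ 0.0223 -0.0378  0.4873]
```

View pics/s4.png

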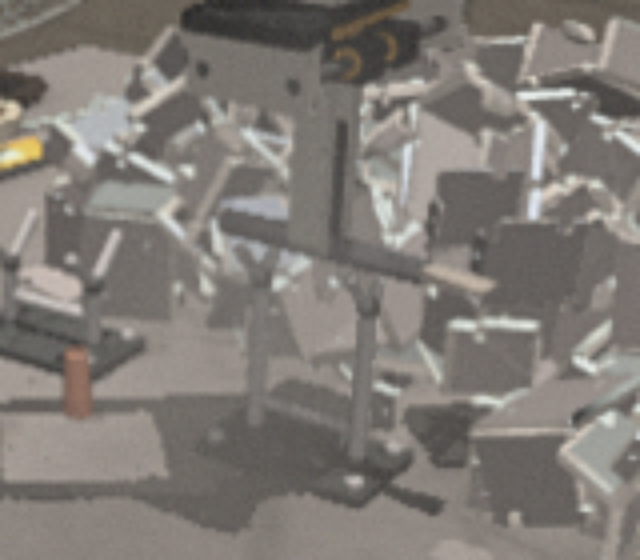

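The chisel is lined up over both forks, at crop (265,255) and (370,280). I'll lower the last centimetre gently.

Call:
play_rows --pt "0 0 0 0.15 0 0 0" --pt "0 0 0 0.15 0 0 0" --pt "0 0 0 0.05 0 0 0" --pt "0 0 0 0.05 0 0 0" --pt "0 0 0 0 0 0 0" --pt "0 0 0 0 0 0 0"

```text
clock: 11.9
tcp_pos: [0.503, -0.3736, 0.1214]
orientation: [-2.137, -2.303, -0.0]
ft_force: [-0.0, 0.9, -1.9]
width: 0.136
grasp_force: 45.0
```

Call:
play_rows --pt "0 0 0 0.05 0 0 0" --pt "0 0 0 0.04 0 0 0" --pt "0 0 0 0 0 0 0"

```text
clock: 12.2
tcp_pos: [0.5032, -0.3739, 0.1202]
orientation: [2.136, 2.302, -0.0]
ft_force: [-1.1, 0.7, 3.6]
width: 0.136
grasp_force: 45.0
```

Contact: the force rose from -1.9 to +3.6 N. Opening slowly.

Call:
play_rows --pt "16 0 0 0 0 0 0" --pt "20 0 0 0 0 0 0" --pt "26 0 0 0 0 0 0" --pt "32 0 0 0 0 0 0" --pt "36 0 0 0 0 0 0" --pt "36 0 0 0 0 0 0" --pt "36 0 0 0 0 0 0"

```text
clock: 12.9
tcp_pos: [0.503, -0.3736, 0.1191]
orientation: [-2.137, -2.303, -0.0]
ft_force: [-0.2, 0.3, 0.3]
width: 0.38
grasp_force: 0.0
```

Call:
play_rows --pt "36 0 0 -0.3 0 0 0" --pt "36 0 0 -0.5 0 0 0" --pt "36 0 0 -0.8 0 0 0" --pt "36 0 0 -1 0 0 0" --pt "36 0 0 -1 0 0 0" --pt "36 0 0 -1 0 0 0" --pt "36 0 0 -0.5 0 0 0" --pt "36 0 0 0 0 0 0" --pt "36 0 0 0 0 0 0"

```text
clock: 13.8
tcp_pos: [0.5028, -0.3734, 0.2463]
orientation: [-2.136, -2.303, -0.0]
ft_force: [-0.3, 0.0, -0.4]
width: 0.386
grasp_force: 0.0
```

```bash
python3 s.py; python3 k.py
python3 - <<'E'
from h import *
im,d=arm.capture("scene"); cv2.imwrite("pics/s5.png",cv2.resize(im[150:290,260:420,::-1],None,fx=4,fy=4))
E
```

```text
13.8 [ 0.5028 -0.3734  0.2463] yaw 94.29007017683358 z [-0.0003  0.0003 -1.    ] 36.262306684870694 0.0 [-0.3446  0.0067 -0.3899] [-0.7768  0.2925  1.3674 -0.      1.4821 -0.8517]
scene 0.85 [ 0.5033663  -0.37079919  0.11238213]
 sil 377 deg 94.89652 len 0.15460017853779978 mid by edge [ 0.49819735 -0.37619611] by head [ 0.49823147 -0.37659448]
```

View pics/s5.png

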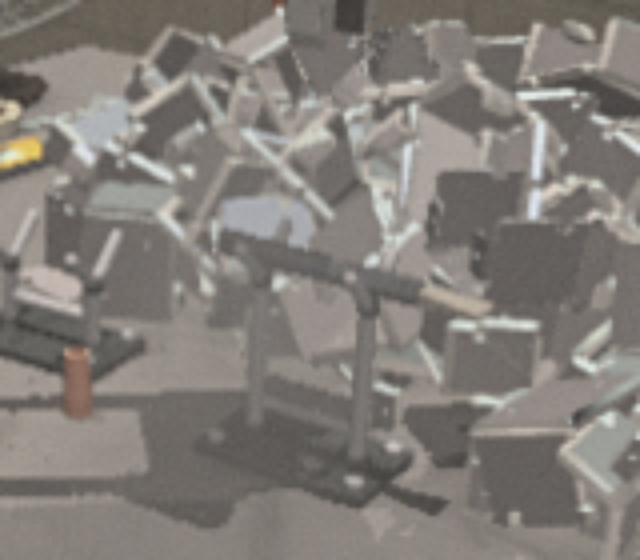

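The chisel lies in both forks (shank from (225,240) to (425,295)), with its middle within a few mm of the seat. The gripper is clear, so I'm handing in.

```bash
python3 -c "
from plant import arm
print(arm.close_job())"
```

```text
the job is handed in; nothing more can be done
None
```

The chisel lies by itself in both forks of the tall rest, mid-shank within a few mm of the seat point in the last camera check and the gripper clear of it; the job was handed in at about 14 s, but no verdict came back.

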